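# Load-test the blue cell

### The job

Test the blue cell: on the tester whose cup holds it, push the red plunger head all the way down to its stop, keep it down for about two seconds so that the reading settles, then let it come right back up. Do not press the plunger of the other tester, and leave both cells standing in their cups.

Things in the scene. Friction and masses are not known exactly. Their poses are not given: they have to be found in the camera images.
- head_a (a point): Round red push head, 40 mm across, 14 mm thick, atop the spring plunger of one of two alike testers. Point: centre of its top face, 125 mm above the bench when up; z up, +x towards that tester's cell cup, whose centre is 80 mm away. It travels 18 mm straight down to a hard stop (spring 3 N at first, 8 N at the stop) and springs back when let go. Tester: grey box 160 x 90 x 30 mm, fixed.
- head_b (a point): Round red push head, 40 mm across, 14 mm thick, atop the spring plunger of the other of two alike testers. Point: centre of its top face, 125 mm above the bench when up; z up, +x towards that tester's cell cup, whose centre is 80 mm away. It travels 18 mm straight down to a hard stop (spring 3 N at first, 8 N at the stop) and springs back when let go. Tester: grey box 160 x 90 x 30 mm, fixed.
- blue_cell: Blue cylindrical battery cell, 33 mm across, 61 mm tall, 140 g, standing loosely in the cup of one of the testers (either one), its top 96 mm above the bench. The cup is white, 44 mm across, its rim 60 mm above the bench. Origin at the centre of the cell's underside, z up along its axis.
- yellow_cell: Yellow cylindrical battery cell, 33 mm across, 61 mm tall, 140 g, standing loosely in the cup of one of the testers (either one), its top 96 mm above the bench. The cup is white, 44 mm across, its rim 60 mm above the bench. Origin at the centre of the cell's underside, z up along its axis.
Mind the look-alikes: they are no part of the job. Leave any brown look-alike of the part that bears head_b alone.

How it is judged:
By the outcome, as a careful person would: the job done as asked, in the order asked, and still so for the second after the job is handed in, with the robot touching nothing.
It also fails if it takes over 32 s, if anything falls off the work surface, if the arm or the gripper's body presses on something with over 40 N, if the wrist force passes 120 N, or if a joint passes its speed limit or range.

### The arm

A 7-joint arm with a two-finger parallel gripper is mounted at the origin on the work surface. World frame = base frame: x ahead of the robot, y to its left, z up, the work surface at z = 0. Lengths are in m, angles in rad, forces in N, time in s.
With the tool pointing down it reaches from about 0.425 to 0.95 m from the base axis. Payload 4.7 kg.
Tool frame: the origin (TCP) lies between the finger pads; the fingertips stand 25 mm ahead of it and the grasp point (between the pads) lies 6 mm ahead of it; z points along the fingers, y is the line along which they close (so a half turn about z gives the same grasp; the last joint's range is limited). The gripper opens to 85 mm and grips with 20 to 120 N. Pads are 22 mm wide; open, the fingers measure 114 mm over their backs; the gripper's body (76 mm by 85 mm) begins 54 mm behind the grasp point. The pads swing forward as they close: fully open they stand 13 mm farther back than shut.
Start: joints at [1.081, 0.469, -0.049, 1.532, 0.024, 1.141, -0.082], TCP at [0.3, -0.605, 0.256] pointing down, gripper open.
Joint ranges: [-2.59, 2.59], [-0.33, 1.99], [-1.39, 1.29], [0.1, 2.45], [-1.04, 4.18], [0.21, 1.99], [-2.66, 2.66]. Speed limits (rad/s): [2.57, 2.57, 3.14, 3.14, 3.14, 3.14, 3.14].

### API

Orientations are given as a 3x3 rotation matrix whose columns are the frame's x, y, z axes.
In Python, from rig import * gives the robot as it stands. Calls block until the motion is done:
- movep(position, orientation): joint-space move of the TCP to a pose.
- move_l(position, attitude=None, feed=0.15, until_force=None): straight line of the TCP; attitude=None keeps the orientation; feed is the mean speed in m/s. With until_force (N) it stops when the force on the tool has changed by that much, and returns True; else False.
- move_joints(angles): joint-space move.
- command_gripper(opening, newtons=None): finger opening in m; newtons is the grip in N (None keeps the last); returns when the fingers have stopped.
- sleep(seconds).
- inverse_kinematics(position, orientation): joint angles nearest the present ones, or None.
- sense(): the state.
- camera(name): name is "side" or "top" or "wrist"; returns (picture, depth): 384x512x3 uint8, red, green, blue; 384x512 float32, m along the optical axis (not along the pixel's ray), 0 where there is no reading.
- camera_params(name): a dict with "K" (3x3 intrinsics, pixels), "position" and "rotation" of the camera in the world; the wrist camera has in their place "tool_from_camera" (4x4, takes a point from camera to tool coordinates, whose origin is the TCP and whose axes are the flange's). Camera axes: x right, y down, z forward; pixel columns grow to the right and rows downward; lengths in m; the calibration is good to about 2 mm. A picture is of the moment at which its call begins: read the wrist's pose just before it. camera_params takes no time and is no camera call.
A pose or a line that the arm cannot do raises Unreachable and nothing moves.
- finish_job(): hands the job in; it is judged then, once.
The state is a dict: "time_s": time; "joint_pos": joint angles; "qd": joint speeds; "joint_efforts": joint torques, N m; "position": TCP position; "tcp_rot": TCP orientation; "wrist_force": force on the tool from outside, world axes, zero at the start; "ft_torque": the same for the moment, N m; "finger_gap": finger opening in m; "gripper_force": force on a finger pad.
Only numpy, scipy, OpenCV 4.12 (cv2) and the standard library are available. Lean on these libraries where they do the work, as an engineer would, in place of code of your own. Each camera call takes 0.05 s, during which the arm holds its last target. There are 200 camera calls.

## Working session

There is one attempt and no reset: what is moved stays moved. The work goes in short steps, each a Python script; the robot and the scene stay as the last script left them, time stands still between calls to the robot, and variables do not carry over. Pictures are saved under pics/ and viewed, at most 10 in all, crops included, and the job is handed in when it is done.

```bash
mkdir -p pics
python3 - <<'E'
from rig import *
import cv2,numpy as np
for n in("top","side"):
    p,d=camera(n); cv2.imwrite(f"pics/{n}0.png",p[:,:,::-1]); np.savez(f"{n}0.npz",p=p,d=d)
    print(n,camera_params(n))
s=sense();print(s["time_s"],s["position"],s["tcp_rot"])
E
```

```text
top {'K': array([[365.34673424,   0.        , 250.53856087],
       [  0.        , 365.34673424, 190.29788898],
       [  0.        ,   0.        ,   1.        ]]), 'position': array([ 0.46118382, -0.00296633,  0.90512826]), 'rotation': array([[-0.02325004, -0.99604426,  0.08576291],
       [-0.99970413,  0.02255041, -0.00911773],
       [ 0.00714767, -0.08594952, -0.99627385]])}
side {'K': array([[357.82768472,   0.        , 255.80415188],
       [  0.        , 357.82768472, 192.3266848 ],
       [  0.        ,   0.        ,   1.        ]]), 'position': array([ 0.34304654, -0.4822675 ,  0.59993251]), 'rotation': array([[ 0.94642469, -0.22293133,  0.23362774],
       [-0.32291417, -0.65915895,  0.67914352],
       [ 0.00259544, -0.7181999 , -0.69583199]])}
0.1 [ 0.29994824 -0.60416614  0.25536169] [[ 8.95699777e-01  4.44658566e-01 -8.18696394e-04]
 [ 4.44659318e-01 -8.95698411e-01  1.56467448e-03]
 [-3.75591492e-05 -1.76551956e-03 -9.99998441e-01]]
```

View pics/top0.png

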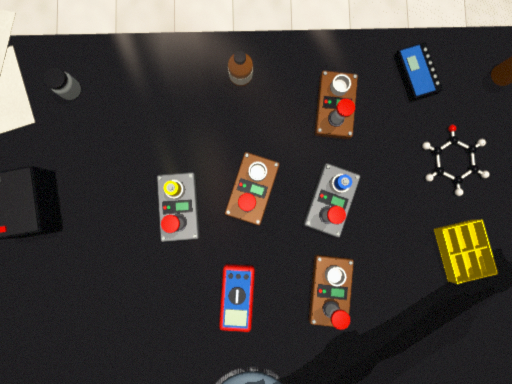

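View pics/side0.png

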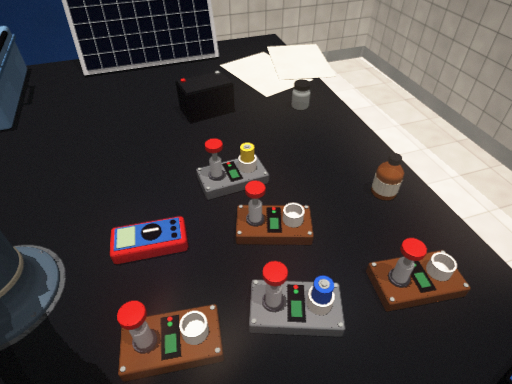

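The top view shows the blue cell at (344,182) in the right-hand grey tester, with its red head at (336,215). In the side view they are at (322,290) and (275,272). The yellow cell is in the other grey tester, and the brown testers are decoys.

```bash
cat > h.py <<'E'
import cv2,numpy as np
def ray(c,u,v,z):
    d=c["rotation"]@np.linalg.solve(c["K"],[u,v,1.]); o=c["position"]; return o+d*(z-o[2])/d[2]
def blob(p,kind,uv,r=18):
    h=cv2.cvtColor(p,cv2.COLOR_RGB2HSV).astype(int); H,S,V=h[...,0],h[...,1],h[...,2]
    m=((H<8)|(H>172)) if kind=="red" else (abs(H-113)<15)
    m=(m&(S>150)&(V>90)).astype(np.uint8)
    k=np.zeros_like(m); cv2.circle(k,uv,r,1,-1); m=m*k
    c=max(cv2.findContours(m,0,2)[0],key=cv2.contourArea)
    (x,y),(a,b),t=cv2.fitEllipse(c); return x,y,a,b
E
python3 - <<'E'
from rig import *
from h import *
for n,hp,bp in(("top",(336,215),(344,182)),("side",(275,272),(322,284))):
    p=np.load(n+"0.npz")["p"];c=camera_params(n)
    b=blob(p,"red",hp);q=blob(p,"blue",bp)
    print(n,b,ray(c,b[0],b[1],.120),q,ray(c,q[0],q[1],.096 if n=="top" else .088))
E
```

```text
top (335.9972229003906, 214.36056518554688, 17.36467742919922, 18.371414184570312) [ 0.47273977 -0.1925049   0.12      ] (343.232177734375, 181.68296813964844, 12.825787544250488, 17.3196964263916) [ 0.54544549 -0.21762466  0.096     ]
side (274.71624755859375, 272.59619140625, 24.559200286865234, 25.395261764526367) [ 0.47391802 -0.19423606  0.12      ] (322.3106384277344, 288.4548034667969, 20.30615997314453, 28.24911880493164) [ 0.54455016 -0.22751002  0.088     ]
```

Run:
```python
from rig import *
from h import *
xy=np.array([.473,-.193]);R=sense()["tcp_rot"]
command_gripper(0.0)
movep([*xy,.215],R)
p,d=camera("wrist");cv2.imwrite("pics/w1.png",p[:,:,::-1])
p,d=camera("top");cv2.imwrite("pics/t1.png",p[:,:,::-1])
s=sense();print(s["time_s"],s["position"],s["wrist_force"],s["finger_gap"])
```

```text
2.6083 [ 0.47291907 -0.19436341  0.21502265] [-0.41289985 -0.50869129  0.5411991 ] 0.00010897343325624151
```

View pics/w1.png

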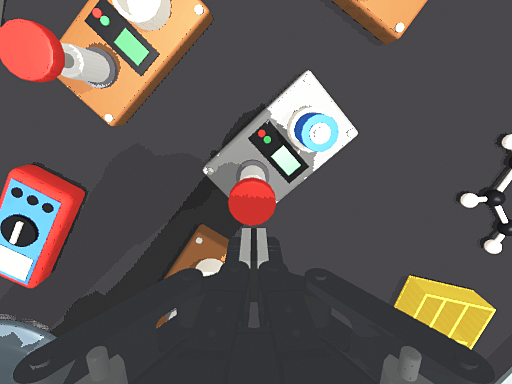

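The wrist view shows the red head at (251,201) just ahead of the closed fingertips (255,235), with the blue cell in the same tester's cup at (318,131). I'll check the head position against this view, then press.

```bash
python3 - <<'E'
from rig import *
from h import *
s=sense();T=np.eye(4);T[:3,:3]=s["tcp_rot"];T[:3,3]=s["position"]
c=camera_params("wrist");M=T@c["tool_from_camera"];c["rotation"]=M[:3,:3];c["position"]=M[:3,3]
b=blob(cv2.imread("pics/w1.png")[:,:,::-1].copy(),"red",(251,201),30)
w=ray(c,b[0],b[1],.122);print(b,w)
assert np.linalg.norm(w[:2]-[.473,-.193])<.010
x,y=(w[:2]+[.473,-.193])/2
move_l([x,y,.16])
hit=move_l([x,y,.135],feed=.025,until_force=2)
s=sense();z0=s["position"][2];print(hit,s["time_s"],s["position"],s["wrist_force"])
if hit and .14<z0<.158:
    st=move_l([x,y,z0-.024],feed=.02,until_force=14)
    s=sense();print(st,s["time_s"],s["position"],s["wrist_force"])
    p,d=camera("side");cv2.imwrite("pics/s2.png",p[:,:,::-1])
    sleep(2.2)
    s=sense();print(s["time_s"],s["position"],s["wrist_force"])
    move_l([x,y,.22],feed=.08)
    sleep(.3);p,d=camera("side");cv2.imwrite("pics/s3.png",p[:,:,::-1])
    s=sense();print(s["time_s"],s["position"],s["wrist_force"])
E
python3 -c "
import cv2,numpy as np
a=[cv2.imread(f'pics/s{i}.png')[180:380,180:400] for i in(2,3)]
cv2.imwrite('pics/s23.png',cv2.resize(np.hstack(a),None,fx=1.8,fy=1.8))"
```

```text
(251.60043334960938, 201.1853790283203, 46.77516555786133, 46.90373611450195) [ 0.47348772 -0.19250138  0.122     ]
True 3.7083 [ 0.47342315 -0.19282159  0.14801183] [0.78939259 0.40601194 2.45629715]
True 4.5417 [ 0.47344011 -0.1928581   0.13223108] [-2.91794375 -0.07074436  7.34390693]
6.7917 [ 0.47344687 -0.19285148  0.1322412 ] [-1.19603203  0.51725674  7.07251008]
8.3917 [ 0.47317107 -0.1927319   0.21983187] [-0.55803391 -0.23699584 -0.54677149]
```

View pics/s23.png

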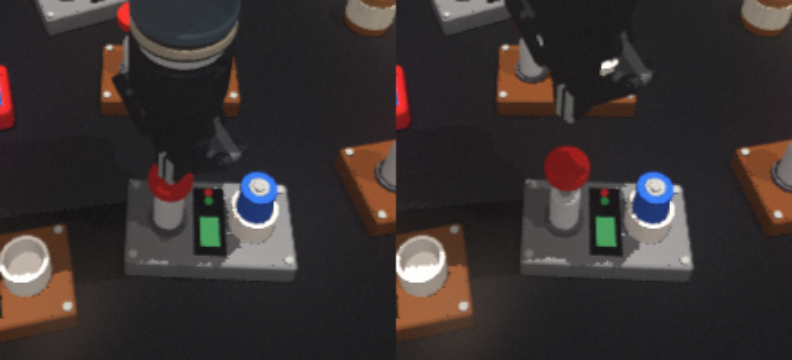

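Left crop shows the head pressed, right shows it back up with the cell still in its cup. The held force (7 N) is below the 8 N expected at the stop, so it probably stopped a little short. I'll press again, firmly against the stop.

Run:
```python
from rig import *
import cv2
x,y=.4733,-.1928
def show(*a):
    s=sense();print(*a,round(s["time_s"],2),s["position"].round(4),s["wrist_force"].round(1));return s
move_l([x,y,.156]);show()
move_l([x,y,.134],feed=.03)
z=.134
while z>.122:
    z-=.001; move_l([x,y,z],feed=.02); sleep(.1)
    s=show(round(z,3))
    if s["wrist_force"][2]>15: break
sleep(2.2);show("held")
move_l([x,y,.22],feed=.08)
sleep(.3);p,d=camera("side");cv2.imwrite("pics/s4.png",p[:,:,::-1]);show()
```

```text
8.97 [ 0.4737 -0.1929  0.1564] [0.5 0.4 0.4]
0.133 10.2 [ 0.4741 -0.1931  0.1336] [-0.4 -0.3  7.9]
0.132 10.55 [ 0.4741 -0.1931  0.1326] [-1.2 -1.1  6.4]
0.131 10.9 [ 0.4741 -0.1931  0.1321] [-0.5  0.7 10.5]
0.13 11.25 [ 0.4741 -0.1931  0.132 ] [-4.4  1.  17.9]
held 13.45 [ 0.4741 -0.1931  0.1319] [-3.7  0.3 17. ]
15.07 [ 0.4732 -0.1928  0.2198] [ 0.5 -1.3  0.4]
```

View pics/s4.png

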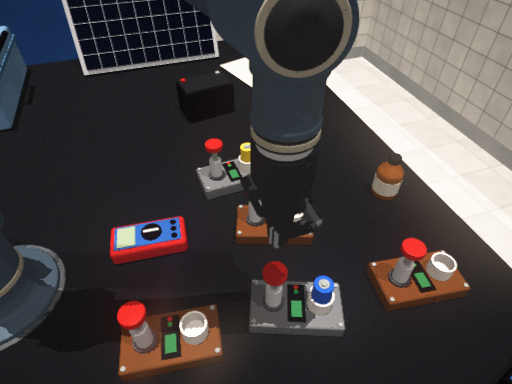

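The hard stop was reached at z = 0.132, held for 2.2 s at about 17 N. The picture shows the head back up at (275,274), the blue cell in its cup at (322,290), and the yellow cell at (246,152).

```bash
python3 -c "
from rig import *
print(finish_job())"
```

```text
the job is handed in; nothing more can be done
None
```

The blue cell's tester was pressed to its hard stop, held there for 2.2 s, and released; its head came right back up, both cells are still in their cups, and the job is handed in. I pressed it twice, because the first press's held force of 7 N left doubt that it had reached the stop; the other tester was not touched.

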